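Cork a bottle and ease the corker back up

TASK

Cork the small amber bottle that stands in the bench corker: press the corker's red palm knob straight down until the black-topped stopper is fully home in the bottle. Then stay on the knob and let its spring lift it slowly, over about two seconds, all the way back to the top; it must never snap up. Leave the pepper mill and the mug standing where they are.

Things in the scene. Friction and masses are not known exactly. Their poses are not given: they have to be found in the camera images.
- knob_top (a point): centre of the flat top of the corker's red palm knob: knob 46 mm wide, 22 mm high, flat top 34 mm wide, 260 mm above the worktop when up. z points up; the point moves down as the knob is pressed. The corker is a fixed bench press: dark steel base 130 x 120 mm, grey C-shaped frame up to 188 mm (its column stands behind the bottle), a small amber bottle clamped in the base, a vertical sprung plunger over it with the red knob on top. Nothing stands above the knob.
- plunger (a joint): travel of the knob and plunger straight down, m: 0 = up (rest), 0.041 = hard stop at the bottom. Its spring pushes it up with about 3.5 N at the top and 10 N at the bottom; let go at the bottom it snaps up at about 0.5 m/s or more. After 20 to 26 mm of travel its pad meets the stopper head; from there about 6 N more is needed (more when pushed fast), 16 N in all at the bottom.
- stopper (a joint): how far the stopper (cork with a black head 28 mm wide, 12 mm thick) has been driven down into the bottle, m: 0 to 0.006 at the start (14 to 20 mm still proud of the rim), 0.020 = fully home, the head on the bottle's rim. It is fully home when the plunger has travelled 0.040. It stays where it is driven.
- mill_mid (a point): centre (85 mm above the worktop) of the dark brown wooden pepper mill, 58 mm wide, 170 mm tall, loose; a bystander, z along its axis
- mug_mid (a point): middle (45 mm above the worktop) of the white mug with dark dots, 82 x 117 x 91 mm with its handle, loose; a bystander, z along its axis
Things that resemble listed ones, but are neither listed nor needed, are in the scene too. Leave any pink look-alike of the part that bears mill_mid alone.

How it is judged:
By the outcome, as a careful person would: the job done as asked, in the order asked, and still so for the second after the job is handed in, with the robot touching nothing.
It also fails if it takes over 35 s, if anything falls off the work surface, if the arm or the gripper's body presses on something with over 40 N, if the wrist force passes 120 N, or if a joint passes its speed limit or range.

ROBOT

A 7-joint arm with a two-finger parallel gripper is mounted at the origin on a cart in front of the work surface, level with it; the furniture and walls round the work are solid. World frame = base frame: x ahead of the robot, y to its left, z up, the work surface at z = 0. Lengths are in m, angles in degrees, forces in N, time in s.
With the tool pointing down it reaches from about 0.425 to 1.025 m from the base axis. Payload 3.6 kg.
Tool frame: the origin (TCP) lies between the finger pads; the fingertips stand 14 mm ahead of it and the grasp point (between the pads) lies 5 mm behind it (env.finger_overhang is the distance from the TCP to the fingertips, in m); z points along the fingers, y is the line along which they close (so a half turn about z gives the same grasp; the last joint's range is limited). The gripper opens to 85 mm and grips with 20 to 120 N. Pads are 22 mm wide; open, the fingers measure 114 mm over their backs; the gripper's body (76 mm by 85 mm) begins 54 mm behind the grasp point. The pads swing forward as they close: fully open they stand 13 mm farther back than shut.
Start: joints at [-77.321, 33.873, 2.773, 92.16, -1.908, 54.013, -1.931], TCP at [0.224, 0.689, 0.245] pointing down, gripper open.
Joint ranges: [-153.93, 153.93], [-27.13, 128.08], [-72.61, 78.16], [10.71, 143.7], [-87.88, 267.88], [4.46, 118.87], [-176.78, 176.78]. Speed limits (degrees/s): [147.25, 147.25, 180, 180, 180, 180, 180].

INTERFACE

Orientations are given as a 3x3 rotation matrix whose columns are the frame's x, y, z axes.
In Python, from cell import status, eyes, order, env gives the robot as it stands. The module is installed in compiled form; this text tells all that it offers.
- The arm moves only by the shell command python3 -m crank 'ROWS' [OPENING] [FORCE]. ROWS is JSON, a list of rows, each a list of 6 numbers: the shift along the world's x, y, z in m, then the turn, a rotation vector about the world's x, y, z in degrees. A call has 1 to 20 rows; each row shifts and turns the commanded pose from where the row before left it; what a row does not reach is not made up. A row lasts 1/12 s, in which the tool goes at most 41.7 mm and 7.16 degrees, less where a joint would pass 70% of its speed; a pose out of reach is approached as far as the arm can. A call with a gripper value outside its range is refused whole. OPENING is the closure, from 0 (fully open) to 1 (shut), set as the call begins (- or left out, the last holds). The fingers move at their own pace and stop on an object; FORCE is the grip in N (left out, the last holds). Time passes only in rows, so rows that do not move let the fingers close. It gives the time, the measured TCP pose, the force, the opening and the grip force at its end, in the units of the state.
- status.state(): the state, without advancing time (a new reading comes with each control period).
- eyes.get_image(name): name is "side" or "top" or "wrist"; returns the picture (480x640x3 uint8, blue, green, red); there is no depth.
- eyes.get_calibration(name): a dict with "fx", "fy", "cx", "cy" (pixels), "dist" ([k1, k2, p1, p2, k3] as OpenCV has them; the pictures are not rectified), "xyz" and "orientation" of the camera in the world; the wrist camera has in their place "mount" (4x4, takes a point from camera to tool coordinates, whose origin is the TCP and whose axes are the flange's). Camera axes: x right, y down, z forward; pixel columns grow to the right and rows downward; lengths in m; the calibration is good to about 2 mm. A picture is of the moment at which its call begins: read the wrist's pose just before it. get_calibration takes no time and is no camera call.
- order.hand_in(): hands the job in; it is judged then, once.
The state is a dict: "clock": time; "q": joint angles; "qvel": joint speeds; "tau": joint torques, N m; "ee_pos": TCP position; "tool_rot": TCP orientation; "contact_force": force on the tool from outside, world axes, zero at the start; "torque": the same for the moment, N m; "opening": opening from 0.0 (shut) to 1.0 (fully open); "gripper_force": force on a finger pad.
Only numpy, scipy, OpenCV 4.12 (cv2) and the standard library are available. Lean on these libraries where they do the work, as an engineer would, in place of code of your own. Each camera call takes 0.05 s, during which the arm holds its last target. There are 200 camera calls.

## Working session

There is one attempt and no reset: what is moved stays moved. The work goes in short steps, Python scripts to look and compute and a shell command to move; the robot and the scene stay as the last step left them, time stands still between calls to the robot, and variables do not carry over. Pictures are saved under pics/ and viewed, at most 10 in all, crops included, and the job is handed in when it is done.

```bash
mkdir -p pics; python3 - <<'E'
from cell import status, eyes
import cv2, numpy as np
s=status.state(); print({k:np.round(v,3).tolist() for k,v in s.items()})
a=[]
for n in("side","top"):
    im=eyes.get_image(n); cv2.imwrite(f"pics/{n}0.png",im); c=eyes.get_calibration(n); print(n,c)
E
```

```text
{'clock': 0.0, 'q': [-77.321, 33.927, 2.768, 92.236, -1.91, 54.011, -1.932], 'qvel': [0.048, -0.007, -0.044, -0.04, -0.018, 0.031, -0.01], 'tau': [-0.001, -54.868, 1.546, -19.812, 0.009, 0.009, -0.0], 'ee_pos': [0.224, 0.689, 0.244], 'tool_rot': [[-0.951, 0.31, -0.001], [0.31, 0.951, -0.002], [-0.0, -0.002, -1.0]], 'contact_force': [-0.133, 0.51, -0.545], 'torque': [-0.027, -0.01, -0.003], 'gripper_force': 0.0, 'opening': 1.003}
side {'fx': 560.1438213222528, 'fy': 560.1438213222528, 'cx': 313.8676853692923, 'cy': 236.43159076931806, 'dist': array([-0.18147581,  0.        ,  0.        ,  0.        ,  0.        ]), 'xyz': array([ 0.5045303 , -0.98466261,  0.58626803]), 'orientation': array([[ 0.99961513,  0.02563542, -0.01060226],
       [ 0.01964621, -0.3843506 ,  0.92297814],
       [ 0.01958594, -0.92283121, -0.38470632]])}
top {'fx': 502.14068695543654, 'fy': 502.14068695543654, 'cx': 323.5289595939937, 'cy': 236.38514618651297, 'dist': array([-0.0397842,  0.       ,  0.       ,  0.       ,  0.       ]), 'xyz': array([0.28835496, 0.01669533, 1.04003054]), 'orientation': array([[ 0.00703814, -0.96614517,  0.25790303],
       [-0.99995925, -0.00534169,  0.00727797],
       [-0.00565394, -0.25794375, -0.96614339]])}
```

View pics/side0.png

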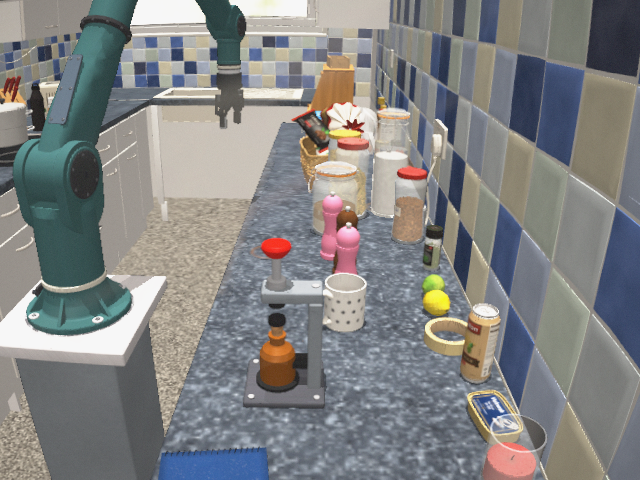

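View pics/top0.png

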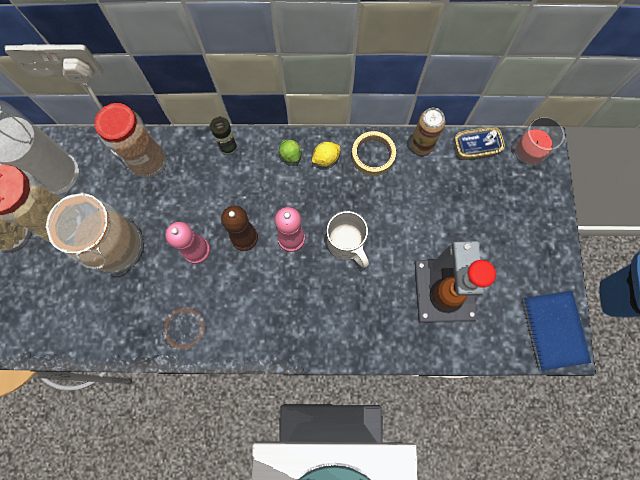

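The side view shows the red knob at (276,248) over the amber bottle at (277,360). In the top view the knob is at (481,273). Other red things that could be mistaken for it are the jar lids at top (117,122) and (8,190), and the pink glass at (536,147). Only (481,273) sits on the corker.

```bash
cat > h.py <<'E'
import cv2, numpy as np
from cell import eyes
def ray(n,uv):
    c=eyes.get_calibration(n); K=np.array([[c['fx'],0,c['cx']],[0,c['fy'],c['cy']],[0,0,1]])
    p=cv2.undistortPoints(np.array([[uv]],float),K,c['dist'])[0,0]
    return c['xyz'],c['orientation']@np.r_[p,1]
def plane(n,uv,z):
    o,d=ray(n,uv); return o+d*(z-o[2])/d[2]
def cross(a,b):
    (o,d),(p,e)=a,b; t=np.linalg.lstsq(np.c_[d,-e],p-o,rcond=None)[0]
    A,B=o+d*t[0],p+e*t[1]; return (A+B)/2,np.linalg.norm(A-B)
def red(im,box):
    x0,y0,x1,y1=box; h=cv2.cvtColor(im[y0:y1,x0:x1],cv2.COLOR_BGR2HSV)
    m=(((h[...,0]<6)|(h[...,0]>174))&(h[...,1]>180)&(h[...,2]>90)).astype(np.uint8)
    n,l,s,c=cv2.connectedComponentsWithStats(m); i=1+s[1:,4].argmax()
    return c[i]+[x0,y0],s[i]+[x0,y0,0,0,0]
E
python3 - <<'E'
from h import *
S=cv2.imread("pics/side0.png");T=cv2.imread("pics/top0.png")
cs,ss=red(S,(240,220,310,280)); ct,st=red(T,(450,240,510,310)); print(cs,ss,ct,st)
print(cross(ray("side",cs),ray("top",ct)))
print("top plane .249",plane("top",ct,.249))
# side: top-edge ellipse
for uv,z in(((240,215),.17),((243,245),0.0)): print("mill",plane("top",uv,z))
print("mug",plane("top",(347,236),.09))
print("pink",plane("top",(288,215),.17))
cv2.imwrite("pics/c.png",np.hstack([cv2.resize(S[210:410,220:370],None,fx=2.5,fy=2.5),cv2.resize(T[220:340,400:520],(500,500),interpolation=2)][:1]+[cv2.resize(T[220:340,400:500],(417,500))]))
E
```

```text
[275.62389381 247.36061947] [262 238  29  21 452] [481.46434783 273.04      ] [468 260  28  27 575]
(array([ 0.43959789, -0.22981383,  0.2525691 ]), np.float64(0.0003679076880002564))
top plane .249 [ 0.44009746 -0.23095001  0.249     ]
mill [0.55999959 0.17538321 0.17      ]
mill [0.54596444 0.19658342 0.        ]
mug [ 0.54299157 -0.02210593  0.09      ]
pink [0.56042296 0.08802592 0.17      ]
```

View pics/c.png

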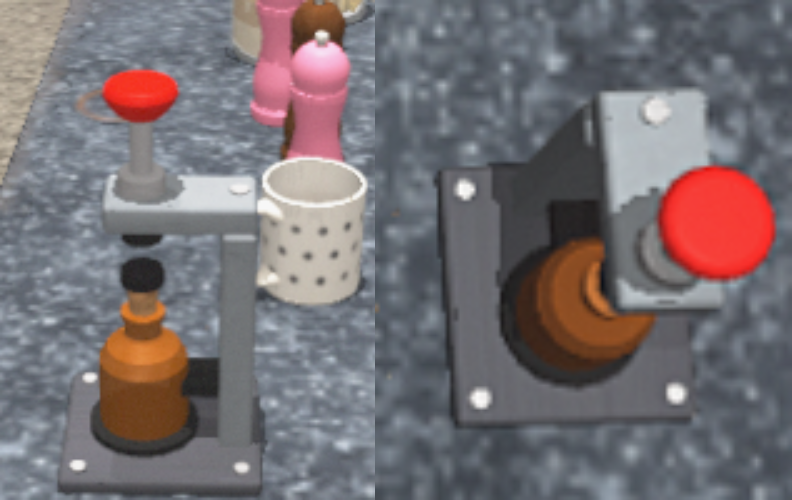

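The crop confirms it: the red knob sits on the corker plunger. It measures (0.440, -0.230) with its mid-height at about 0.25, which fits the given heights. Next I lift, shut the fingers and swing around.

```bash
python3 -m crank '[[0,0,0.04,0,0,0],[0,0,0.04,0,0,0],[0,0,0.04,0,0,0],[0,0,0.035,0,0,0],[0.022,-0.0236,0,0,0,0],[0.022,-0.0236,0,0,0,0],[0.022,-0.0236,0,0,0,0],[0.022,-0.0236,0,0,0,0],[0.022,-0.0236,0,0,0,0],[0.022,-0.0236,0,0,0,0],[0.022,-0.0236,0,0,0,0],[0.022,-0.0236,0,0,0,0]]' 1 40
python3 -m crank '[[0.015,-0.035,0,0,0,0],[0.015,-0.035,0,0,0,0],[0.015,-0.035,0,0,0,0],[0.015,-0.035,0,0,0,0],[0.015,-0.035,0,0,0,0],[0.015,-0.035,0,0,0,0],[0.015,-0.035,0,0,0,0],[0.015,-0.035,0,0,0,0],[0.015,-0.035,0,0,0,0],[0.015,-0.035,0,0,0,0]]'
```

```text
clock: 1.1
ee_pos: [0.4011, 0.499, 0.3998]
tool_rot: [[-0.951, 0.309, -0.001], [0.309, 0.951, -0.001], [0.0, -0.001, -1.0]]
contact_force: [-0.0, -0.3, -0.1]
opening: -0.002
gripper_force: 0.0
clock: 1.93
ee_pos: [0.5505, 0.1487, 0.4]
tool_rot: [[-0.951, 0.309, -0.001], [0.309, 0.951, -0.0], [0.001, -0.0, -1.0]]
contact_force: [0.6, 0.1, 0.1]
opening: -0.0
gripper_force: 0.0
```

```bash
python3 -m crank '[[-0.011,-0.038,-0.004,0,0,0],[-0.011,-0.038,-0.004,0,0,0],[-0.011,-0.038,-0.004,0,0,0],[-0.011,-0.038,-0.004,0,0,0],[-0.011,-0.038,-0.004,0,0,0],[-0.011,-0.038,-0.004,0,0,0],[-0.011,-0.038,-0.004,0,0,0],[-0.011,-0.038,-0.004,0,0,0],[-0.011,-0.038,-0.004,0,0,0],[-0.011,-0.038,-0.004,0,0,0],[0,0,0,0,0,0]]'
python3 - <<'E'
from h import *
from cell import status
s=status.state(); im=eyes.get_image("wrist"); c=eyes.get_calibration("wrist")
print(np.round(s['ee_pos'],4),np.round(s['q'],1)); M=np.array(c['mount'])
K=np.array([[c['fx'],0,c['cx']],[0,c['fy'],c['cy']],[0,0,1]])
R=np.array(s['tool_rot'])
ct,st=red(im,(0,0,640,480)); print(ct,st)
p=cv2.undistortPoints(np.array([[ct]],float),K,c['dist'])[0,0]
o=R@M[:3,3]+s['ee_pos']; d=R@M[:3,:3]@np.r_[p,1]
for z in(.25,.26): print(o+d*(z-o[2])/d[2])
cv2.imwrite("pics/w1.png",im)
S=eyes.get_image("side"); cv2.imwrite("pics/s1.png",S[120:420,150:450])
E
```

```text
clock: 2.85
ee_pos: [0.4359, -0.2377, 0.36]
tool_rot: [[-0.947, 0.322, -0.002], [0.322, 0.947, -0.004], [0.001, -0.005, -1.0]]
contact_force: [0.1, -1.1, 1.3]
opening: 0.001
gripper_force: 0.0
[ 0.4359 -0.2377  0.36  ] [ -1.8  10.4  29.5 114.4  -5.8  56.6 101.6]
[329.60604349 241.58232138] [ 295  209   69   66 3541]
[ 0.4410319  -0.22943496  0.25      ]
[ 0.43764512 -0.228648    0.26      ]
```

View pics/w1.png

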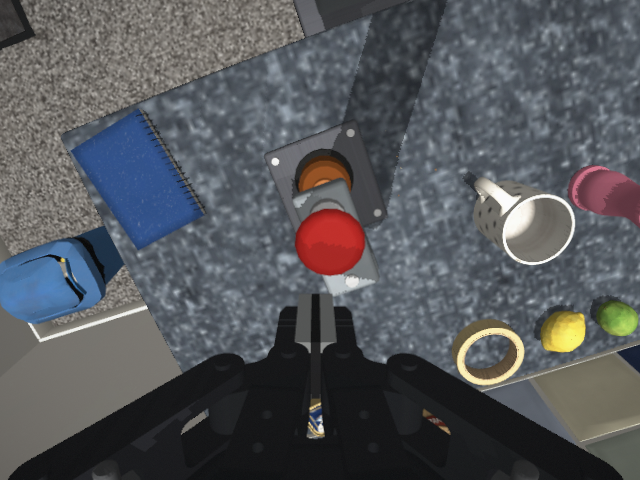

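View pics/s1.png

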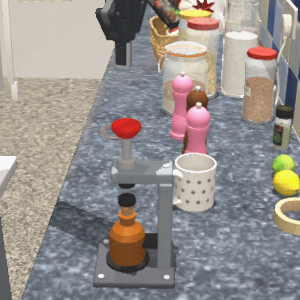

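The wrist view shows the knob at (330,242), which gives (0.440, -0.229) and agrees with the first measurement. The side crop shows the shut gripper above the knob, clear of everything.

```bash
python3 -m crank '[[0,0,-0.02,0,0,0],[0,0,-0.02,0,0,0],[0,0,-0.02,0,0,0],[0,0,-0.015,0,0,0],[0,0,0,0,0,0],[0,0,0,0,0,0],[0,0,0,0,0,0]]'
```

```text
clock: 3.53
ee_pos: [0.4415, -0.2288, 0.286]
tool_rot: [[-0.951, 0.308, 0.001], [0.308, 0.951, -0.0], [-0.001, 0.0, -1.0]]
contact_force: [-0.2, -1.0, -0.1]
opening: 0.0
gripper_force: 0.0
```

```bash
python3 -m crank '[[-0.001,-0.001,-0.003,0,0,0],[0,0,-0.003,0,0,0],[0,0,-0.003,0,0,0],[0,0,-0.003,0,0,0],[0,0,-0.003,0,0,0],[0,0,0,0,0,0],[0,0,0,0,0,0]]'
```

```text
clock: 4.12
ee_pos: [0.4397, -0.2305, 0.2705]
tool_rot: [[-0.951, 0.31, 0.0], [0.31, 0.951, 0.0], [-0.0, 0.0, -1.0]]
contact_force: [-0.1, 0.1, 4.8]
opening: -0.0
gripper_force: 2.0
```

```bash
python3 -m crank '[[0,0,-0.002,0,0,0],[0,0,-0.002,0,0,0],[0,0,-0.002,0,0,0],[0,0,-0.002,0,0,0],[0,0,-0.002,0,0,0],[0,0,-0.002,0,0,0],[0,0,-0.002,0,0,0],[0,0,-0.002,0,0,0],[0,0,-0.002,0,0,0],[0,0,-0.002,0,0,0],[0,0,-0.002,0,0,0],[0,0,-0.002,0,0,0],[0,0,-0.002,0,0,0],[0,0,-0.002,0,0,0],[0,0,-0.002,0,0,0],[0,0,-0.002,0,0,0],[0,0,0,0,0,0]]'
```

```text
clock: 5.53
ee_pos: [0.4397, -0.2306, 0.2391]
tool_rot: [[-0.951, 0.31, 0.001], [0.31, 0.951, 0.001], [-0.0, 0.001, -1.0]]
contact_force: [-1.3, 1.4, 10.8]
opening: 0.003
gripper_force: 5.8
```

```bash
python3 -m crank '[[0,0,-0.001,0,0,0],[0,0,-0.001,0,0,0],[0,0,-0.001,0,0,0],[0,0,-0.001,0,0,0],[0,0,-0.001,0,0,0],[0,0,-0.001,0,0,0],[0,0,0,0,0,0],[0,0,0,0,0,0]]'
```

```text
clock: 6.2
ee_pos: [0.4397, -0.2306, 0.234]
tool_rot: [[-0.951, 0.31, 0.001], [0.31, 0.951, 0.001], [-0.001, 0.001, -1.0]]
contact_force: [-4.1, 3.6, 19.1]
opening: -0.001
gripper_force: 9.3
```

```bash
python3 -m crank '[[0,0,-0.001,0,0,0],[0,0,-0.0005,0,0,0],[0,0,0,0,0,0],[0,0,0,0,0,0]]'
```

```text
clock: 6.53
ee_pos: [0.4398, -0.2306, 0.2338]
tool_rot: [[-0.951, 0.31, 0.001], [0.31, 0.951, 0.002], [-0.001, 0.002, -1.0]]
contact_force: [-6.9, 5.1, 29.9]
opening: -0.002
gripper_force: 15.1
```

The height has stalled while the force climbs, so this is the hard stop. I'll check the stopper before releasing.

```bash
python3 - <<'E'
from h import *
S=eyes.get_image("side"); cv2.imwrite("pics/s2.png",cv2.resize(S[220:420,220:370],None,fx=3,fy=3))
E
```

```text
(no output)
```

View pics/s2.png

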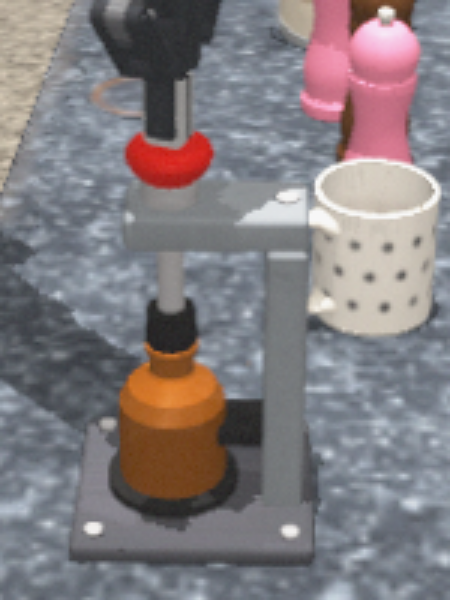

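The picture shows the black head seated on the bottle's rim at (172,330), with no cork visible. Now the slow rise, staying on the knob.

```bash
python3 -m crank '[[0,0,0.001,0,0,0],[0,0,0.001,0,0,0],[0,0,0.0015,0,0,0],[0,0,0.0018,0,0,0],[0,0,0.0018,0,0,0],[0,0,0.0018,0,0,0],[0,0,0.0018,0,0,0],[0,0,0.0018,0,0,0],[0,0,0.0018,0,0,0],[0,0,0.0018,0,0,0],[0,0,0.0018,0,0,0],[0,0,0.0018,0,0,0],[0,0,0.0018,0,0,0],[0,0,0.0018,0,0,0],[0,0,0.0018,0,0,0],[0,0,0.0018,0,0,0],[0,0,0.0018,0,0,0],[0,0,0.0018,0,0,0],[0,0,0.0018,0,0,0],[0,0,0.0018,0,0,0]]'
```

```text
clock: 8.25
ee_pos: [0.4397, -0.2305, 0.2651]
tool_rot: [[-0.951, 0.31, 0.0], [0.31, 0.951, -0.0], [-0.001, -0.0, -1.0]]
contact_force: [-0.6, 1.2, 3.9]
opening: -0.002
gripper_force: 2.4
```

```bash
python3 -m crank '[[0,0,0.0018,0,0,0],[0,0,0.0018,0,0,0],[0,0,0.0018,0,0,0],[0,0,0.0015,0,0,0],[0,0,0.0015,0,0,0],[0,0,0.001,0,0,0],[0,0,0.001,0,0,0],[0,0,0.001,0,0,0],[0,0,0.001,0,0,0],[0,0,0.001,0,0,0],[0,0,0.001,0,0,0],[0,0,0,0,0,0]]'
```

```text
clock: 9.25
ee_pos: [0.4395, -0.2305, 0.2794]
tool_rot: [[-0.951, 0.31, 0.0], [0.31, 0.951, -0.0], [-0.0, -0.0, -1.0]]
contact_force: [-0.4, 0.3, -0.2]
opening: 0.003
gripper_force: 0.0
```

Force is back to zero above the knob's top height. I'll retreat and check.

```bash
python3 -m crank '[[0,0,0.01,0,0,0],[0,0,0.03,0,0,0],[0,0,0.03,0,0,0],[0,0,0.02,0,0,0],[0,0,0,0,0,0],[0,0,0,0,0,0],[0,0,0,0,0,0]]'
python3 - <<'E'
from h import *
S=eyes.get_image("side"); print(red(S,(240,220,310,300)))
cv2.imwrite("pics/s3.png",cv2.resize(S[170:420,220:370],None,fx=2.4,fy=2.4))
E
```

```text
clock: 9.83
ee_pos: [0.439, -0.2301, 0.3691]
tool_rot: [[-0.951, 0.309, -0.001], [0.309, 0.951, 0.0], [0.001, 0.0, -1.0]]
contact_force: [0.1, 0.3, -0.8]
opening: -0.002
gripper_force: 0.0
(array([275.69438202, 247.48988764]), array([261, 238,  30,  20, 445]))
```

View pics/s3.png

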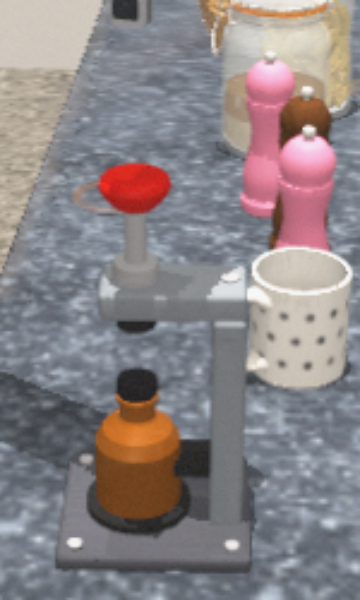

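The knob is back at its original pixel (276,247), the stopper head is on the rim, and the mill and mug have not moved.

```bash
python3 -c "
from cell import order; print(order.hand_in())"
```

```text
the job is handed in; nothing more can be done
None
```

The bottle is corked with the stopper fully home, the knob was eased back to the top over about 2.5 s without snapping, the mill and mug stand where they were, and the job was handed in at about 10 s.

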